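# Turn the brazing table to the torch and swing the rod guide over the work

### The arm

A 6-joint arm with a two-finger parallel gripper is mounted at the origin on the work surface. World frame = base frame: x ahead of the robot, y to its left, z up, the work surface at z = 0. Lengths are in m, angles in rad, forces in N, time in s.
With the tool pointing down it reaches from about 0.3 to 0.875 m from the base axis. Payload 6.4 kg.
Tool frame: the origin (TCP) lies midway between the tips of the shut fingers; the grasp point (between the pads) lies robot.hold_point_z behind it (robot.hold_point_z is the distance from the TCP to the grasp point, in m); y points along the fingers, x is the direction in which the jaws open and shut, and the axes are right-handed (so a half turn about y gives the same grasp; the last joint's range is limited). The gripper opens to 88 mm and grips with 3 to 60 N. Pads are 18 mm wide; open, the fingers measure 123 mm over their backs; the gripper's body (75 mm by 187 mm) begins 45 mm behind the grasp point.
Start: joints at [0.924, 0.181, 1.607, -0, 1.354, -0.206], TCP at [0.245, 0.52, 0.239] pointing down, gripper open.
Joint ranges: [-2.99, 2.99], [-0.89, 2.07], [0.3, 2.58], [-1.14, 4.28], [0, 2.63], [-3.12, 3.12]. Speed limits (rad/s): [2.57, 2.57, 3.01, 3.14, 3.14, 3.14].

### API

Orientations are given as a rotation vector (axis times angle).
In Python, from bench import robot gives the robot as it stands. The module is installed in compiled form; this text tells all that it offers. Calls block until the motion is done:
- robot.move_to(position, orientation): joint-space move of the TCP to a pose.
- robot.servo_line(position, frame=None, v=0.15, contact_N=None): straight line of the TCP; frame=None keeps the orientation; v is the mean speed in m/s. With contact_N (N) it stops when the force on the tool has changed by that much, and returns True; else False.
- robot.goto_joints(angles): joint-space move.
- robot.command_gripper(opening, grasp_force=None): finger opening in m; grasp_force is the grip in N (None keeps the last); returns when the fingers have stopped.
- robot.wait(seconds).
- robot.ik(position, orientation): joint angles nearest the present ones, or None.
- robot.snapshot(name): name is "side" or "top" or "wrist"; returns a dict with "image" (480x640x3 uint8, red, green, blue), "fx", "fy", "cx", "cy" (pixels), "distortion" ([k1, k2, p1, p2, k3] as OpenCV has them; the pictures are not rectified), "rvec" (rotation vector, rad) and "tvec" (3), from world to camera coordinates, as OpenCV has them. Camera axes: x right, y down, z forward; pixel columns grow to the right and rows downward; lengths in m; the calibration is good to about 2 mm. A picture is of the moment at which its call begins. There is no depth.
A pose or a line that the arm cannot do raises robot.MotionError and nothing moves.
- robot.close_job(): hands the job in, once; it reports no verdict.
Readings, each from a call of its own:
- robot.read_time_s(): time.
- robot.read_joints(): joint angles.
- robot.read_qd(): joint speeds.
- robot.read_tau(): joint torques, N m.
- robot.read_position(): TCP position.
- robot.read_tcp_rot(): TCP orientation.
- robot.read_wrist_force(): force on the tool from outside, world axes, zero at the start.
- robot.read_torque(): the same for the moment, N m.
- robot.read_width(): finger opening in m.
Only numpy, scipy, OpenCV 4.12 (cv2) and the standard library are available. Lean on these libraries where they do the work, as an engineer would, in place of code of your own. Each camera call takes 0.05 s, during which the arm holds its last target.

### The job

Set up the next braze: by pushing on one of its arms with a finger, gently turn the brazing turntable until the steel bud on its brick stands right in front of the torch nozzle, and push the rod guide round until its eyelet is right above the point of the bud. Only push, do not pick anything up; bud and collar must ride round just as they stand on the plate, and the tools and parts lying about stay where they are.

Things in the scene. Friction and masses are not known exactly. Their poses are not given: they have to be found in the camera images.
- turntable (a joint): turning angle of the turntable in rad, 0 at the start of every run, growing counterclockwise seen from above. Grey cast plate, 180 mm across, top 55 mm above the bench, on an upright bearing; turns freely both ways for two whole turns and stays where it is left (dry friction 0.1 N m, a push of about 1 N on an arm, with no coasting to speak of)
- axis (a point): centre of the turntable on its upright turning axis, at the height of the push arms (50 mm above the bench). Its frame's x axis points level from here towards the torch (the rig's direction, which varies by up to 0.35 rad from the world's x); y points to the side where the guide's post stands
- aim (a point): spot the torch nozzle points at: level distance 55 mm from the turning axis towards the torch, 85 mm above the bench. The copper nozzle ends about 34 mm short of it, on the torch side. The torch (black handle, brass neck) is clamped level on a stand fixed to the rig beyond the plate, top 150 mm above the bench, stand 235 mm from the axis
- brick (a point): centre of the top of the square cream fire-brick pad (56 x 56 mm, 15 mm thick) fixed on the plate; 55 mm from the turning axis, 70 mm above the bench; it goes round with the plate
- bud: the work: dark brown steel flower bud with five petals, about 50 mm across and 32 mm high, pointed on top, 0.1 kg, standing loose on the fire-brick pad. Origin: centre of its underside, below its point
- arm0 (a point): outer end (centre of the round tip) of one of the four push arms of the turntable; the arms are plain steel rods, 12 mm thick, level, radial, 90 degrees apart, running at height 50 mm above the bench from the plate's rim (radius 90 mm) out to radius 168 mm. The four are alike and lie at 45, 135, 225 and 315 degrees from the brick pad, counterclockwise from above; this one at 45. Push it sideways anywhere on its free 70 mm
- arm1 (a point): outer end (centre of the round tip) of one of the four push arms of the turntable; the arms are plain steel rods, 12 mm thick, level, radial, 90 degrees apart, running at height 50 mm above the bench from the plate's rim (radius 90 mm) out to radius 168 mm. The four are alike and lie at 45, 135, 225 and 315 degrees from the brick pad, counterclockwise from above; this one at 135. Push it sideways anywhere on its free 70 mm
- arm2 (a point): outer end (centre of the round tip) of one of the four push arms of the turntable; the arms are plain steel rods, 12 mm thick, level, radial, 90 degrees apart, running at height 50 mm above the bench from the plate's rim (radius 90 mm) out to radius 168 mm. The four are alike and lie at 45, 135, 225 and 315 degrees from the brick pad, counterclockwise from above; this one at 225. Push it sideways anywhere on its free 70 mm
- arm3 (a point): outer end (centre of the round tip) of one of the four push arms of the turntable; the arms are plain steel rods, 12 mm thick, level, radial, 90 degrees apart, running at height 50 mm above the bench from the plate's rim (radius 90 mm) out to radius 168 mm. The four are alike and lie at 45, 135, 225 and 315 degrees from the brick pad, counterclockwise from above; this one at 315. Push it sideways anywhere on its free 70 mm
- guide (a joint): swing angle of the rod guide in rad, growing counterclockwise seen from above: 0 when its eyelet is exactly over point aim, about -2.4 to -1.5 at the start (swung out to the side nearer the robot), stops at -2.8 and 0.6. Stays where it is left (dry friction 0.1 N m, a push of about 1 N half way along)
- eyelet (a point): centre of the steel eyelet (round ring, 18 mm hole, 32 mm over all) on the end of the rod guide, 125 mm above the bench, 200 mm from the pivot. The guide is a level aluminium bar, 12 x 12 mm, swinging about an upright pin; its underside is 119 mm above the bench, its top 131 mm
- pivot (a point): upright pin the rod guide swings about, at the bar's height (125 mm above the bench), on a round post 22 mm thick with a 28 mm hub, top 137 mm; the post stands 207 mm from the turning axis, outside the sweep of the push arms
- collar: loose steel ring, 36 mm across, 14 mm high, lying on the plate opposite the brick, 55 mm from the axis: to be left there. Origin under its centre
- collar_seat (a point): spot on the top of the plate where the collar lies; goes round with the plate
- pot: steel flux pot standing on the bench, 90 mm across without its two handles, 60 mm high, not part of the job
- pliers: pliers lying on the bench, about 180 mm long, 14 mm high, not part of the job
- tweezers: tweezers lying on the bench near the guide's post, 165 mm long, 8 mm high, not part of the job
- petal: loose curved brown steel petal on the bench, about 90 x 60 mm, 12 mm high, not part of the job
- hammer: hammer lying on the bench, not part of the job
- brush: brush lying on the bench, not part of the job

How it is judged:
At the end, for the whole second after the job is handed in: seen from above, the bud's centre is within 12 mm of the spot the nozzle points at and the eyelet's centre within 12 mm of the bud's; bud upright, within 8 mm of its place on the brick; collar within 12 mm of its place on the plate; turntable and guide at rest (horizontal distance between bud and aim below 0.012 m and horizontal distance between eyelet and bud below 0.012 m and distance between bud and brick below 0.008 m and distance between collar and collar_seat below 0.012 m and angle between bud's own z axis and vertical below 0.15 rad and velocity of joint turntable between -0.05 and 0.05 rad/s and velocity of joint guide between -0.05 and 0.05 rad/s); the robot touches nothing.
It fails at once if the bud was lifted, or shifted more than 8 mm on its brick (distance between bud and brick above 0.008 m).
It fails at once if the collar was shifted or lifted more than 12 mm from its place on the plate (distance between collar and collar_seat above 0.012 m).
It fails at once if the turntable was spun faster than 3 rad/s (not (velocity of joint turntable between -3 and 3 rad/s)).
It fails at once if the guide was swung faster than 3 rad/s (not (velocity of joint guide between -3 and 3 rad/s)).
It fails at once if something lying about on the bench was moved more than 15 mm (distance of any of pot, pliers, tweezers, petal, hammer, brush from where it was at the start of the episode above 0.015 m).
It also fails if it takes over 72 s, if anything falls off the work surface, if the arm or the gripper's body presses on something with over 40 N, if the wrist force passes 120 N, or if a joint passes its speed limit or range.

## Working session

There is one attempt and no reset: what is moved stays moved. The work goes in short steps, each a Python script; the robot and the scene stay as the last script left them, time stands still between calls to the robot, and variables do not carry over. Pictures are saved under pics/ and viewed, and the job is handed in when it is done.

```bash
mkdir -p pics; cat > h.py <<'E'
import numpy as np, cv2
from bench import robot
def snap(n,f):
    s=robot.snapshot(n); cv2.imwrite('pics/'+f,cv2.cvtColor(s['image'],cv2.COLOR_RGB2BGR)); return s
def ray(s,u,v,z):
    K=np.array([[s['fx'],0,s['cx']],[0,s['fy'],s['cy']],[0,0,1]]);d=np.array(s['distortion'],float)
    p=cv2.undistortPoints(np.array([[[u,v]]],float),K,d)[0,0]
    R=cv2.Rodrigues(np.array(s['rvec'],float))[0];t=np.array(s['tvec'],float).ravel()
    C=-R.T@t; r=R.T@np.array([p[0],p[1],1]); return C+r*(z-C[2])/r[2]
def proj(s,P):
    K=np.array([[s['fx'],0,s['cx']],[0,s['fy'],s['cy']],[0,0,1]])
    return cv2.projectPoints(np.array(P,float).reshape(-1,1,3),np.array(s['rvec'],float),np.array(s['tvec'],float),K,np.array(s['distortion'],float))[0][:,0]
E
python3 - <<'E'
from h import *
for n in ['side','top','wrist']:
    s=snap(n,n+'0.png'); R=cv2.Rodrigues(np.array(s['rvec'],float))[0]; print(n,(-R.T@np.array(s['tvec']).ravel()).round(3),s['fx'])
print(robot.read_time_s(),robot.read_tcp_rot(),robot.hold_point_z)
E
```

```text
side [0.477 1.075 1.01 ] 605.0995456431954
top [ 0.348 -0.006  1.558] 544.5806140712747
wrist [0.179 0.551 0.383] 392.7000426158998
0.15 [-1.38654026 -0.87775504  0.87981592] 0.0187
```

View pics/top0.png

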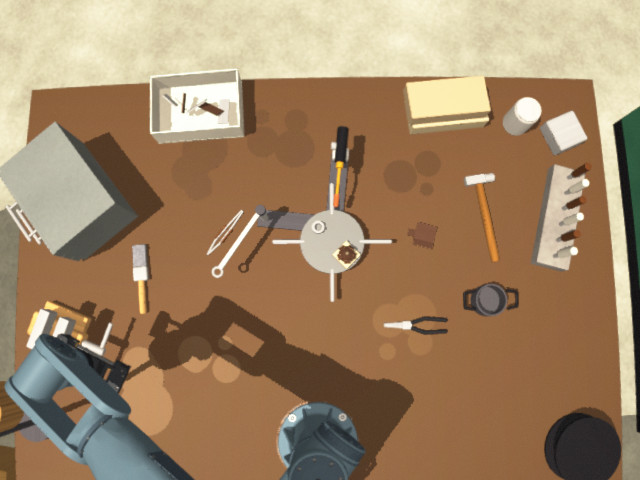

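View pics/side0.png

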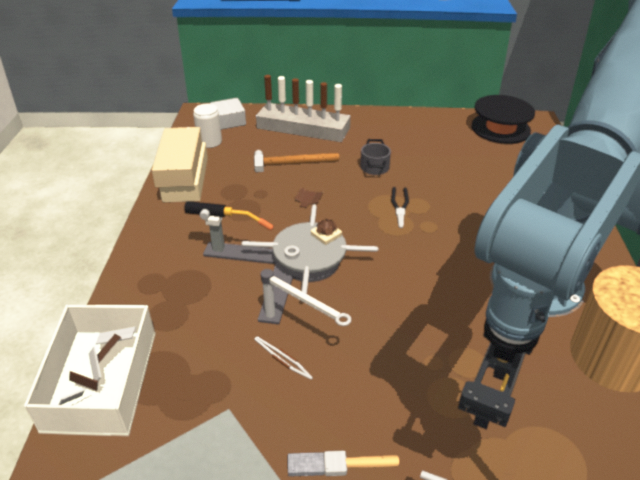

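```bash
python3 - <<'E'
from h import *
a=cv2.imread('pics/top0.png'); cv2.imwrite('pics/top0z.png',cv2.resize(a[120:310,200:450],None,fx=3.2,fy=3.15,interpolation=cv2.INTER_CUBIC)[:600,:800])
a=cv2.imread('pics/side0.png'); cv2.imwrite('pics/side0z.png',cv2.resize(a[190:370,180:400],None,fx=3.3,fy=3.3,interpolation=cv2.INTER_CUBIC))
E
```

```text
(no output)
```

View pics/top0z.png

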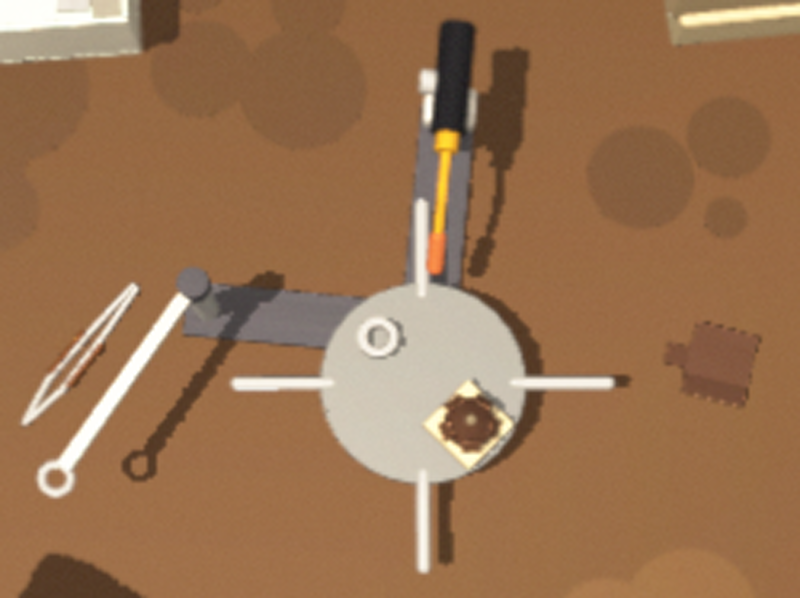

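View pics/side0z.png

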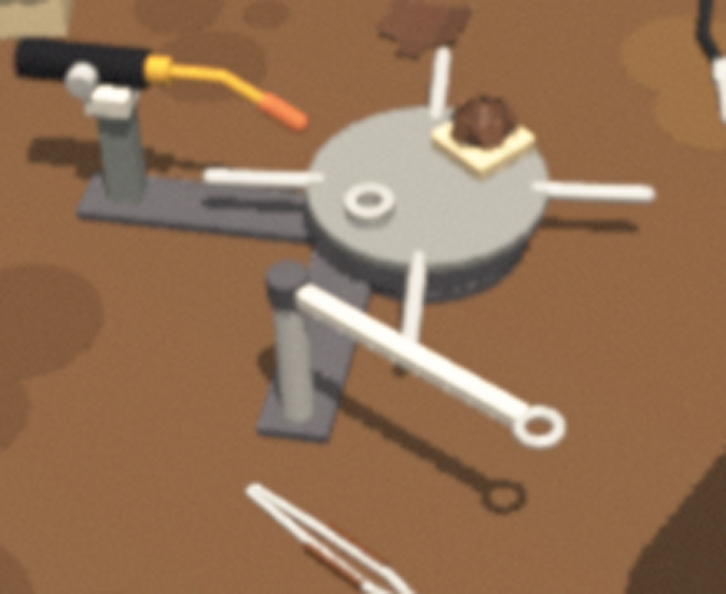

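```bash
python3 - <<'E'
from h import *
s=robot.snapshot('top')
q=lambda u,v,z: ray(s,200+u/3.2,120+v/3.15,z)
T=[q(234,384,.05),q(612,383,.05),q(421,202,.05),q(424,570,.05)]
for t in T: print(t.round(4))
ax=np.mean(T,0); print('axis',ax, [np.linalg.norm(t-ax).round(4) for t in T],[np.degrees(np.arctan2(t[1]-ax[1],t[0]-ax[0])).round(2) for t in T])
print('plate', q(424,383,.055))
g=s['image']
piv=q(194,282,.137); eye=q(56,479,.125); bud=q(470,420,.102); noz=q(436,270,.085); hb=q(456,25,.15); st=q(447,140,.15)
for n,p in zip('piv eye bud noz hb st'.split(),[piv,eye,bud,noz,hb,st]):
    d=p-ax; print(n,p.round(4),np.hypot(*d[:2]).round(4),np.degrees(np.arctan2(d[1],d[0])).round(2))
print(np.linalg.norm((eye-piv)[:2]))
d=piv-ax; th=np.arctan2(d[1],d[0])-np.arctan2(.2,.0534); print('rig',th)
aim=ax+.055*np.array([np.cos(th),np.sin(th),0]);print(aim)
s2=robot.snapshot('side')
q2=lambda u,v,z: ray(s2,180+u/3.3,190+v/3.3,z)
for n,p in dict(piv=q2(287,270,.137),eye=q2(540,426,.125),bud=q2(485,100,.102),a=q2(652,193,.05),b=q2(207,177,.05),c=q2(442,50,.05),d=q2(409,345,.05),noz=q2(302,122,.085)).items(): print(n,p.round(4))
E
```

```text
[0.5573 0.1119 0.05  ]
[ 0.5524 -0.219   0.05  ]
[ 0.7202 -0.0552  0.05  ]
[ 0.39   -0.0508  0.05  ]
axis [ 0.55498076 -0.0532736   0.05      ] [np.float64(0.1651), np.float64(0.1657), np.float64(0.1652), np.float64(0.165)] [np.float64(89.21), np.float64(-90.88), np.float64(-0.66), np.float64(179.14)]
plate [ 0.55460947 -0.05408786  0.055     ]
piv [0.6328 0.1379 0.137 ] 0.2064 67.86
eye [0.4686 0.2544 0.125 ] 0.3196 105.67
bud [ 0.5156 -0.0906  0.102 ] 0.0543 -136.56
noz [ 0.6502 -0.0656  0.085 ] 0.096 -7.4
hb [ 0.8516 -0.0851  0.15  ] 0.2983 -6.12
st [ 0.7492 -0.0748  0.15  ] 0.1954 -6.34
0.20126780188172047
rig -0.12545125454119188
[ 0.60954853 -0.06015533  0.05      ]
piv [0.636  0.1402 0.137 ]
eye [0.471  0.2569 0.125 ]
bud [ 0.5174 -0.0879  0.102 ]
a [ 0.3922 -0.0487  0.05  ]
b [ 0.7235 -0.0517  0.05  ]
c [ 0.5569 -0.2185  0.05  ]
d [0.5606 0.1174 0.05  ]
noz [ 0.653  -0.0769  0.085 ]
```

```bash
cat >> h.py <<'E'
from scipy.spatial.transform import Rotation as Ro
def pose(c,r,off,phi,z,sg=1):
    er=np.array([np.cos(phi),np.sin(phi),0]);et=np.array([-np.sin(phi),np.cos(phi),0])
    p=np.array([c[0],c[1],0])+r*er-off*et; p[2]=z
    x=sg*et; zt=np.array([0,0,-1.]); y=np.cross(zt,x)
    return p,Ro.from_matrix(np.c_[x,y,zt]).as_rotvec()
AX=np.array([.5555,-.0525]); RIG=-.1254; PIV=np.array([.634,.139])
E
python3 - <<'E'
from h import *
d=np.pi/180
for sg in (1,-1):
  for ph in (179.1,220,260,308): 
    q=robot.ik(*pose(AX,.148,.0235,ph*d,.044,sg)); print(sg,ph,None if q is None else np.round(q,2))
  for ph in (144.6,180,220,263): 
    q=robot.ik(*pose(PIV,.14,.0235,ph*d,.114,sg)); print(sg,'g',ph,None if q is None else np.round(q,2))
print(Ro.from_rotvec(robot.read_tcp_rot()).as_matrix().round(2))
E
```

```text
1 179.1 [-0.21  1.21  1.16 -0.27  2.33  1.38]
1 220 [-0.07  1.14  1.31 -0.9   2.04  1.05]
1 260 None
1 308 [-0.13  0.97  1.89  3.94  1.37  1.37]
1 g 144.6 [-0.08  1.19  0.99  0.81  2.35  2.21]
1 g 180 [0.06 1.25 0.86 0.11 2.6  1.66]
1 g 220 [ 0.19  1.2   0.96 -0.78  2.38  0.95]
1 g 263 None
-1 179.1 None
-1 220 [-1.37  0.96  2.01  1.08  1.65  1.72]
-1 260 [-1.01  1.15  1.3   0.87  2.07  2.08]
-1 308 None
-1 g 144.6 None
-1 g 180 [0.22 0.77 2.38 3.37 1.58 1.57]
-1 g 220 [-0.85  0.75  2.26  1.59  1.57  1.7 ]
-1 g 263 [-0.69  0.96  1.48  1.11  1.92  2.18]
[[ 0.43 -0.   -0.9 ]
 [ 0.9  -0.    0.43]
 [-0.   -1.    0.  ]]
```

View pics/wrist0.png

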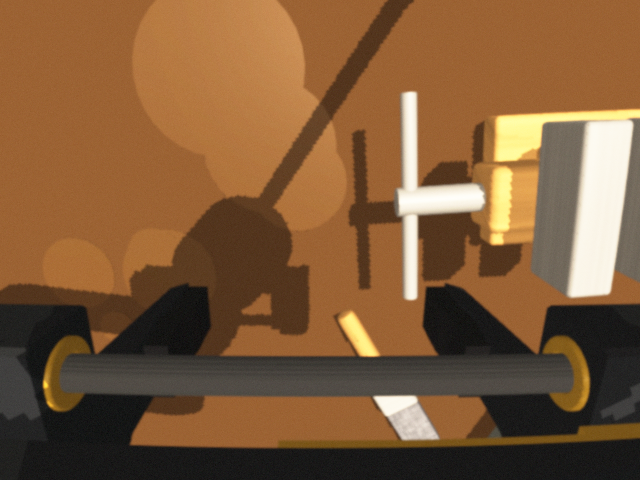

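```bash
sed -i 's/    x=sg\*et; zt.*/    x=sg*et; y=np.array([0,0,-1.]); zt=np.cross(x,y)/' h.py
python3 - <<'E'
from h import *
d=np.pi/180
for sg in (1,-1):
  for ph in (179.1,220,260,308): 
    q=robot.ik(*pose(AX,.148,.0235,ph*d,.044,sg)); print(sg,ph,None if q is None else np.round(q,2))
  for ph in (144.6,180,220,263): 
    q=robot.ik(*pose(PIV,.14,.0235,ph*d,.114,sg)); print(sg,'g',ph,None if q is None else np.round(q,2))
E
```

```text
1 179.1 [-0.36  0.11  2.15  0.    0.88  1.23]
1 220 [-0.56  0.19  2.06 -0.    0.9   0.31]
1 260 [-0.58  0.37  1.82  0.    0.96 -0.41]
1 308 [-0.47  0.57  1.51  0.    1.06 -1.13]
1 g 144.6 [ 0.22  0.34  1.68 -0.    1.12  2.41]
1 g 180 [ 0.09  0.21  1.85 -0.    1.08  1.66]
1 g 220 [-0.1   0.2   1.86 -0.    1.08  0.77]
1 g 263 [-0.19  0.36  1.66  0.    1.13 -0.07]
-1 179.1 [-0.36  0.11  2.15 -0.    0.88 -1.91]
-1 220 [-0.56  0.19  2.06 -0.    0.9  -2.83]
-1 260 [-0.58  0.37  1.82 -0.    0.96  2.73]
-1 308 [-0.47  0.57  1.51  0.    1.06  2.01]
-1 g 144.6 [ 0.22  0.34  1.68 -0.    1.12 -0.73]
-1 g 180 [ 0.09  0.21  1.85 -0.    1.08 -1.48]
-1 g 220 [-0.1   0.2   1.86  0.    1.08 -2.37]
-1 g 263 [-0.19  0.36  1.66 -0.    1.13  3.07]
```

```bash
python3 - <<'E'
from h import *
d=np.pi/180
robot.command_gripper(0.0)
print(robot.read_width())
p,o=pose(AX,.148,.045,179.1*d,.2); robot.move_to(p,o)
p,o=pose(AX,.148,.045,179.1*d,.044); robot.servo_line(p,o,v=.12)
f0=robot.read_wrist_force()
p,o=pose(AX,.148,.015,179.1*d,.044); c=robot.servo_line(p,o,v=.02,contact_N=.6)
P=np.array(robot.read_position());print(c,P,np.array(robot.read_wrist_force())-f0,robot.read_time_s())
s=snap('top','top1.png')
E
python3 -c "
import cv2
a=cv2.imread('pics/top1.png');cv2.imwrite('pics/top1z.png',cv2.resize(a[120:310,200:450],None,fx=3.2,fy=3.15,interpolation=cv2.INTER_CUBIC)[:600])"
```

```text
0.0004475863676328852
True [ 0.40757566 -0.02719066  0.04374322] [-0.51372698 -0.46940193 -0.09067693] 6.025
```

View pics/top1z.png

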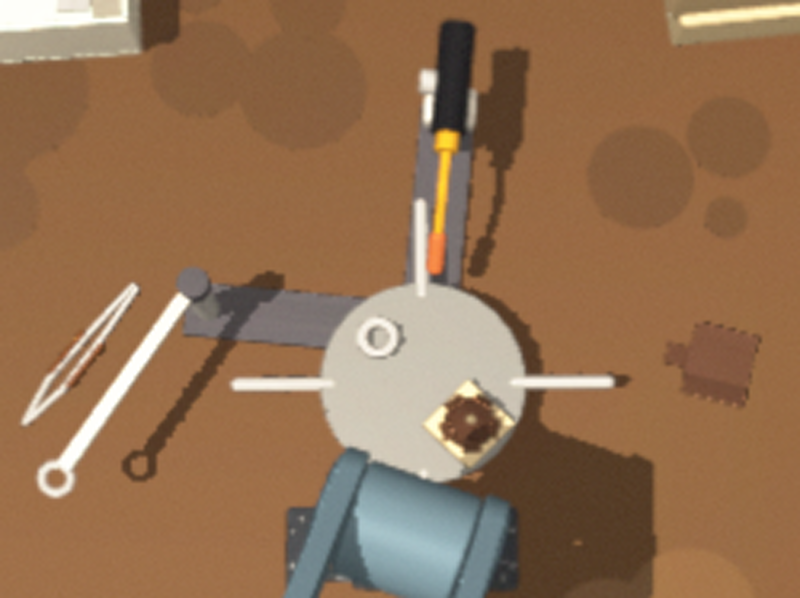

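```bash
python3 - <<'E'
from h import *
d=np.pi/180
t0=robot.read_time_s()
for ph in np.linspace(179.1,307.3,15):
    p,o=pose(AX,.148,.0235,ph*d,.044); robot.servo_line(p,o,v=.055)
    print(ph.round(1),(np.array(robot.read_position())-p).round(4),np.round(robot.read_wrist_force(),1),round(robot.read_time_s(),2)) 
snap('top','top2.png');snap('side','side2.png')
p,o=pose(AX,.148,.035,ph*d,.044); robot.servo_line(p,o,v=.05)
p,o=pose(AX,.17,.035,ph*d,.2); robot.servo_line(p,o,v=.15)
print(robot.read_time_s())
E
python3 -c "
import cv2
a=cv2.imread('pics/top2.png');cv2.imwrite('pics/top2z.png',cv2.resize(a[120:310,200:450],None,fx=3.2,fy=3.15,interpolation=cv2.INTER_CUBIC)[:600])"
```

```text
179.1 [-0.0001  0.0001 -0.0001] [-0.4 -0.3  0.2] 6.33
188.3 [-0.0001  0.0001 -0.0001] [0.4 0.8 0.4] 6.91
197.4 [-0.0001  0.0003 -0.    ] [-0.1  1.  -0.5] 7.49
206.6 [-0.0002  0.0003 -0.0001] [-0.4 -1.  -0.3] 8.07
215.7 [-0.0002  0.0004 -0.0001] [-0.8  0.2 -0.2] 8.66
224.9 [-0.0003  0.0004 -0.0001] [ 0.9 -0.8 -0.1] 9.24
234.0 [-0.0003  0.0003 -0.0001] [ 0.6  0.4 -0.3] 9.82
243.2 [-0.0003  0.0003 -0.0001] [-0.5  0.4 -0.4] 10.41
252.4 [-0.0003  0.0003 -0.0001] [-0.4  0.8 -0.1] 10.99
261.5 [-0.0003  0.0002 -0.0001] [-0.7  0.1  0.3] 11.57
270.7 [-0.0003  0.0002 -0.0001] [ 0.4  0.8 -0.1] 12.16
279.8 [-0.0003  0.0001 -0.0002] [0.1 0.1 0.1] 12.74
289.0 [-0.0003  0.0001 -0.0001] [-0.6  0.4  0.2] 13.32
298.1 [-0.0003  0.     -0.0001] [-0.2 -0.2 -0.2] 13.91
307.3 [-0.0002  0.     -0.0001] [ 0.2  0.5 -0.1] 14.49
16.175
```

View pics/top2z.png

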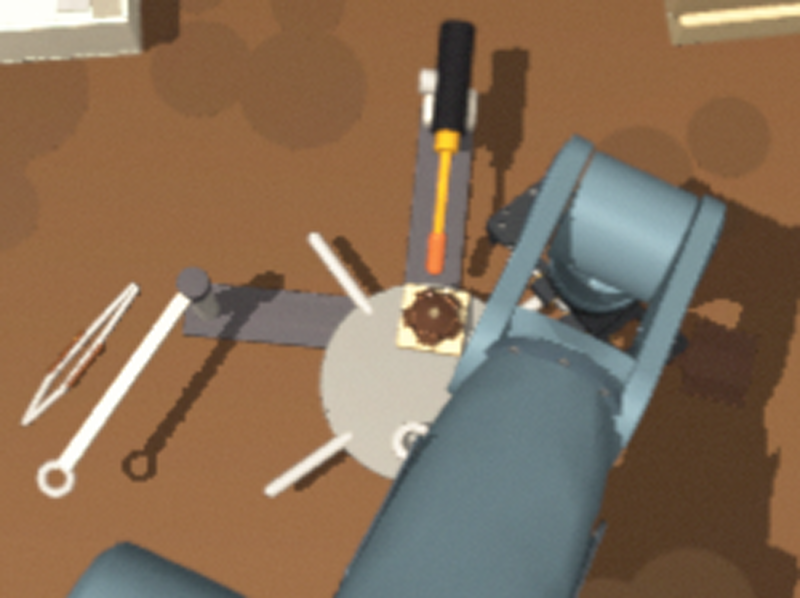

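View pics/side2.png

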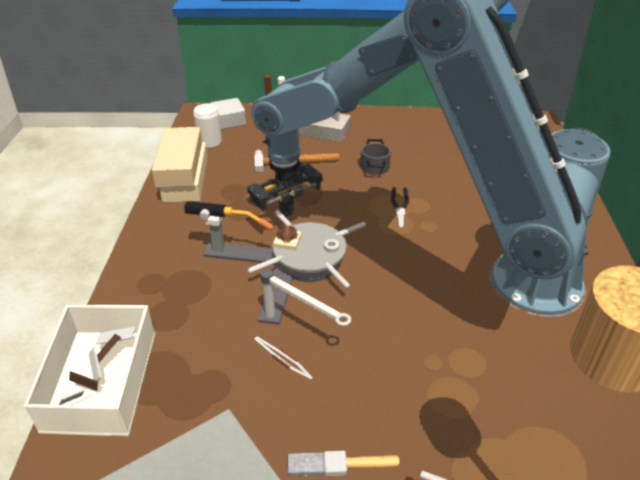

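```bash
python3 - <<'E'
from h import *
s=robot.snapshot('top')
b=ray(s,200+434/3.2,120+313/3.15,.102); print(b)
print('aim',AX+.055*np.array([np.cos(RIG),np.sin(RIG)]))
d=b[:2]-AX; print(np.hypot(*d),np.arctan2(d[1],d[0]))
E
```

```text
[ 0.60889309 -0.06238855  0.102     ]
aim [ 0.61006812 -0.05937894]
0.05430106139193253 -0.18312783158736382
```

```bash
python3 - <<'E'
from h import *
d=np.pi/180
p,o=pose(PIV,.14,.05,144.6*d,.21); robot.move_to(p,o)
p,o=pose(PIV,.14,.05,144.6*d,.114); robot.servo_line(p,o,v=.1)
p,o=pose(PIV,.14,.0235,144.6*d,.114); robot.servo_line(p,o,v=.03)
for ph in np.linspace(144.6,261,14)[1:]:
    p,o=pose(PIV,.14,.0235,ph*d,.114); robot.servo_line(p,o,v=.05)
print(robot.read_time_s(),np.round(robot.read_wrist_force(),1))
snap('top','top3.png');snap('side','side3.png')
E
python3 -c "
import cv2
a=cv2.imread('pics/top3.png');cv2.imwrite('pics/top3z.png',cv2.resize(a[120:310,200:450],None,fx=3.2,fy=3.15,interpolation=cv2.INTER_CUBIC)[:600])
a=cv2.imread('pics/side3.png');cv2.imwrite('pics/side3z.png',cv2.resize(a[190:370,180:400],None,fx=3.3,fy=3.3,interpolation=cv2.INTER_CUBIC)[:600])"
```

```text
29.0583 [-0.  -0.8 -1.3]
```

View pics/top3z.png

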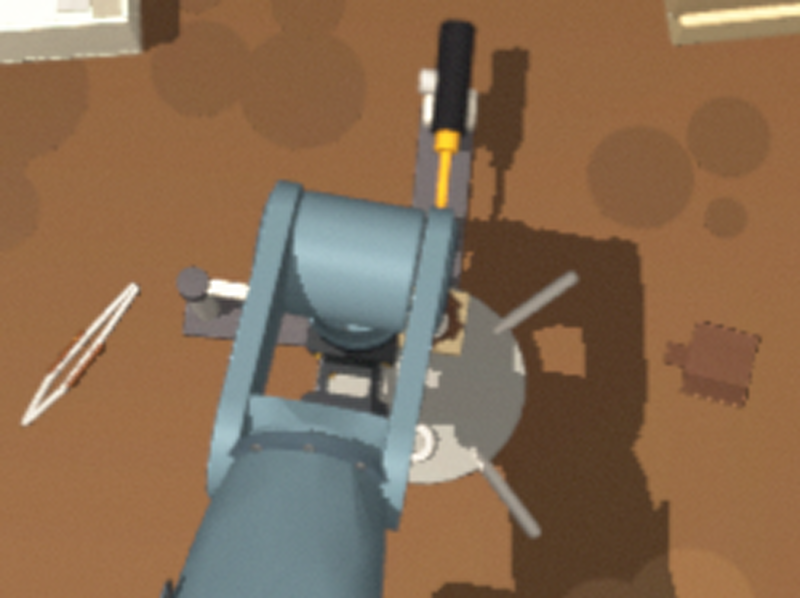

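View pics/side3z.png

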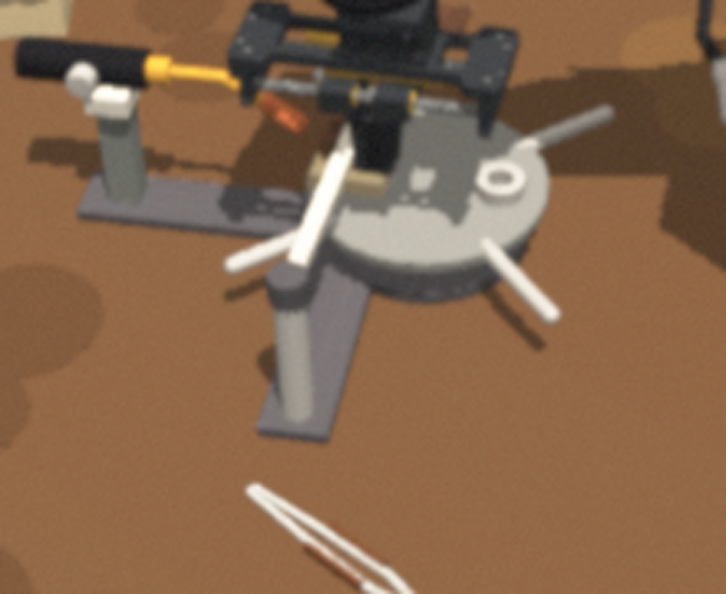

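```bash
python3 - <<'E'
from h import *
d=np.pi/180
p,o=pose(PIV,.14,.0235,263*d,.114); robot.servo_line(p,o,v=.02)
p,o=pose(PIV,.14,.045,263*d,.114); robot.servo_line(p,o,v=.05)
p,o=pose(PIV,.14,.06,263*d,.22); robot.servo_line(p,o,v=.12)
robot.move_to([.35,.3,.25],o)
print(robot.read_time_s())
snap('top','top4.png');snap('side','side4.png')
E
python3 -c "
import cv2
a=cv2.imread('pics/top4.png');cv2.imwrite('pics/top4z.png',cv2.resize(a[160:280,240:400],None,fx=5,fy=5,interpolation=cv2.INTER_CUBIC)[:600])
a=cv2.imread('pics/side4.png');cv2.imwrite('pics/side4z.png',cv2.resize(a[190:310,200:360],None,fx=5,fy=5,interpolation=cv2.INTER_CUBIC)[:600])"
```

```text
32.5333
```

View pics/top4z.png

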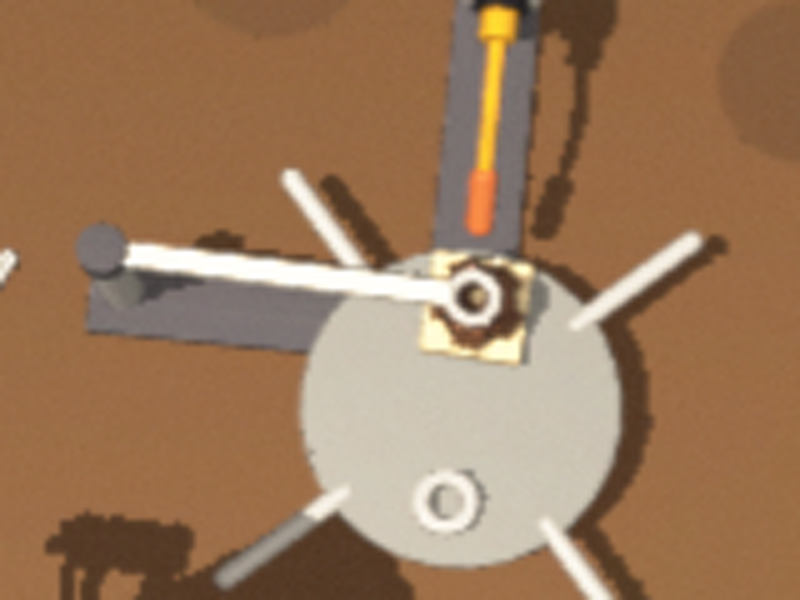

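View pics/side4z.png

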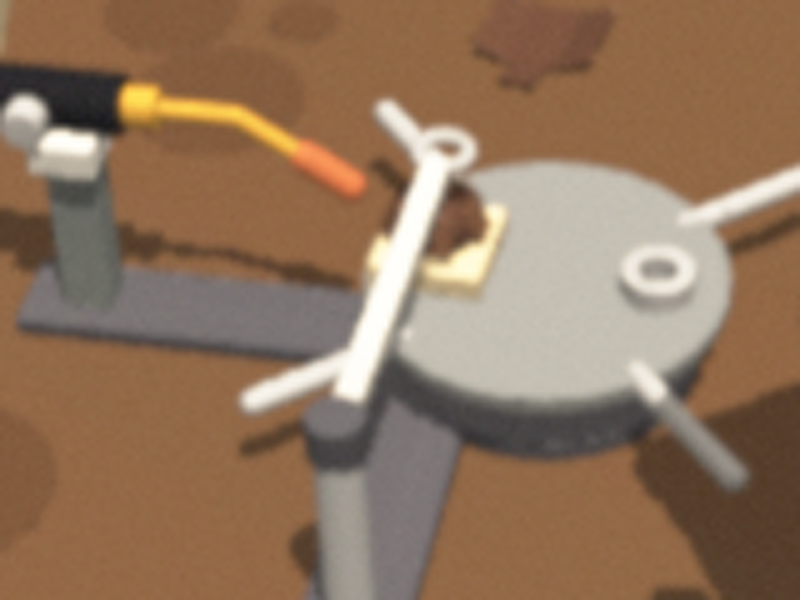

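```bash
python3 - <<'E'
from h import *
s=robot.snapshot('top')
f=lambda u,v,z:ray(s,240+u/5,160+v/5,z).round(4)
s2=robot.snapshot('side')
g=lambda u,v,z:ray(s2,200+u/5,190+v/5,z).round(4)
print('eye',f(473,296,.125),g(448,148,.125),'bud tip',f(476,298,.102),'pad',f(478,307,.07),'noz',f(480,228,.085),'noz side',g(355,186,.085))
print('arms',f(291,176,.05),f(697,240,.05),f(223,580,.05),'collar',f(448,500,.069))
E
```

```text
eye [ 0.6053 -0.0588  0.125 ] [ 0.6054 -0.0571  0.125 ] bud tip [ 0.6083 -0.0612  0.102 ] pad [ 0.6089 -0.0634  0.07  ] noz [ 0.6505 -0.065   0.085 ] noz side [ 0.6542 -0.076   0.085 ]
arms [0.6896 0.04   0.05  ] [ 0.6488 -0.1889  0.05  ] [0.4612 0.0806 0.05  ] collar [ 0.5018 -0.0446  0.069 ]
```

```bash
python3 - <<'E'
from h import *
print(robot.close_job(), robot.read_time_s())
E
```

```text
the job is handed in; nothing more can be done
the job is handed in; nothing more can be done
```

I turned the turntable about 128° counterclockwise by pushing one arm with the shut fingers. I then swung the rod guide about 118° counterclockwise until its eyelet stood over the bud. I backed the robot clear and handed the job in at about 33 s. No verdict is reported.

What the last pictures showed:

| Check | Measured | Limit |
|---|---|---|
| Bud to aim point | about 2–3 mm | 12 mm |
| Eyelet to bud | about 4 mm, the eyelet slightly short toward the robot | 12 mm |
| Bud to pad centre | about 2 mm | 8 mm |

- **Collar:** it sits opposite the brick, where it should be. I judged this by eye and did not calculate a distance from its seat.
- **Bench items:** nothing lying about looked disturbed where it was in view. I did not measure each item.
- **Readings that disagreed:** the two cameras differed by 2–3 mm on most points. The nozzle tip differed by about 11 mm, probably because I assumed its height. The nozzle position from the top camera matched the torch direction I worked out from the guide's post, so I used that direction.
- **Not corrected:** I left the remaining 4 mm eyelet offset because it was well inside the limit.

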